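# Refit the battery cover of the kitchen weather radio

## Robot

A 7-joint arm with a two-finger parallel gripper is mounted at the origin on the work surface. World frame = base frame: x ahead of the robot, y to its left, z up, the work surface at z = 0. Lengths are in m, angles in rad, forces in N, time in s.
With the tool pointing down it reaches from about 0.425 to 0.875 m from the base axis. Payload 9.9 kg.
Tool frame: the origin (TCP) lies at the very end of the fingers, on their centre line; the grasp point (between the pads) lies 19 mm behind it (r.tcp_to_grasp is the distance from the TCP to the grasp point, in m); z points along the fingers, y is the line along which they close (so a half turn about z gives the same grasp; the last joint's range is limited). The gripper opens to 85 mm and grips with 20 to 120 N. Pads are 22 mm wide; open, the fingers measure 114 mm over their backs; the gripper's body (76 mm by 85 mm) begins 54 mm behind the grasp point. The pads swing forward as they close: fully open they stand 13 mm farther back than shut.
Start: joints at [-0.084, 0.576, 0.025, 1.437, -0.015, 1.129, -0.057], TCP at [0.675, 0, 0.202] pointing down, gripper open.
Joint ranges: [-2.76, 2.76], [-0.34, 2.15], [-1.52, 1.57], [0.19, 2.46], [-1.09, 4.23], [0.17, 1.99], [-2.82, 2.82]. Speed limits (rad/s): [2.22, 2.22, 3.01, 3.01, 3.14, 3.14, 3.14].

## Interface

Orientations are given as a unit quaternion [w, x, y, z].
In Python, from plant import r gives the robot as it stands.
- The arm moves only by the shell command python3 -m creep 'ROWS'. ROWS is text: rows parted by semicolons, each of 5 numbers parted by spaces: the shift along the tool's x, y, z in mm, then the turn about the tool's z in rad, then the finger opening in mm, from 0 to 85.4. A call has exactly 5 rows; each row is the pose to reach, as a shift and turn from the pose commanded when the call began, along the tool's axes at that moment; what a row does not reach only later rows make up. A row lasts 1/8 s, in which the tool goes at most 62.5 mm and 10.7 degrees, less where a joint would pass 70% of its speed; a pose out of reach is approached as far as the arm can. A call with a gripper value outside its range is refused whole. The fingers move at their own pace and stop on an object; the grip force is fixed at half the most. Time passes only in rows, so rows that repeat a pose let the fingers close, or fill a call up. It gives the time, the measured TCP pose, the force, the opening and the grip force at its end, in the units of the state.
- r.get_obs(): the state, without advancing time (a new reading comes with each control period).
- r.grab_frame(name): name is "scene" or "side" or "wrist"; returns the picture (384x512x3 uint8, red, green, blue); there is no depth.
- r.get_calibration(name): a dict with "fx", "fy", "cx", "cy" (pixels), "cam_to_world" (4x4, takes a point from camera to world coordinates). Camera axes: x right, y down, z forward; pixel columns grow to the right and rows downward; lengths in m; the calibration is good to about 2 mm. A picture is of the moment at which its call begins: read the wrist's pose just before it. get_calibration takes no time and is no camera call; for the wrist camera it gives the pose at the moment of the call.
- r.close_job(): hands the job in; it is judged then, once.
The state is a dict: "time": time; "joint_pos": joint angles; "qd": joint speeds; "effort": joint torques, N m; "ee_pos": TCP position; "tcp_rot": TCP orientation; "wrist_force": force on the tool from outside, world axes, zero at the start; "moment": the same for the moment, N m; "opening": finger opening in m; "grasp_force": force on a finger pad.
Only numpy, scipy, OpenCV 4.12 (cv2) and the standard library are available. Lean on these libraries where they do the work, as an engineer would, in place of code of your own. Each camera call takes 0.05 s, during which the arm holds its last target. There are 200 camera calls.

## Task

Fresh batteries are in the kitchen weather radio: refit its battery cover. Pick the cover up from the counter, hook its lower lip under the ledge at the bottom of the battery bay and swing the top edge shut so that the cover lies flat in the bay, then slide the catch all the way down over the cover's top edge; do not disturb the sugar bowl, the ladle or the glass stopper.

Things in the scene. Friction and masses are not known exactly. Their poses are not given: they have to be found in the camera images.
- cover_grip (a point): Loose grey plastic battery cover, 100 g, flat on the counter, outside up: plate 150 mm (y) x 89 (x) x 12 thick, with a central grip fin on top, 36 mm along x, 12 thick along y, 30 tall. Point: the fin's centre, 27 mm above the plate's underside (15 above its outer face). x runs from lip end to top edge, z outwards. Plate spans x = -44.5 to 44.5 mm from here.
- cover_lip (a point): Mid-width of the tip of the cover's lower lip, half-way through its thickness. The lip is a flat tongue flush with the plate's underside, 110 mm wide, 4 thick, sticking out 17 mm from the plate's -x edge; its tip is 61.5 mm from the fin's centre along x and 2 mm above the underside. Cover with lip is 106 mm long. Axes as the cover.
- bay: Open battery bay in the sloping back of the radio (grey box 230 x 217 x 125 mm high, fixed). The slope faces the robot's left; the floor rises 25 deg to the right. Origin: on the floor, mid-width, under the ledge's edge. x up the slope, y across, z out of the floor. Slot under the ledge: x -13 (closed end) to 0 mm, 10 high; ledge 3 thick. Bay: x 0 to 101, y -79 to 79; rim 13 above the floor.
- catch (a joint): Black sliding catch on the rim above the bay, mid-width, in m: 0 = drawn back, bay free; 0.018 = fully down over the cover's top edge. Slides along the bay's -x against 2 N friction and stays where left. Plate 48 mm wide (y), 26 along x, 4 thick, underside 14 mm over the bay floor level, lower edge at bay x = 103 mm minus travel; a thumb ridge stands across it.
- catch_ridge (a point): Top centre of the catch's thumb ridge, 30 mm over the bay floor level and 17 over the rim. Ridge: 48 mm wide (y), 8 along the slope (x), 12 tall. Up-slope of it the rim runs on for 30 mm to the radio's level top, which does not rise above the rim's plane. Axes as the bay. Nothing snaps: the shut cover just lies on the bay floor; the lip tip then is at bay x -13 to -5 mm.
- sugar_bowl_mid (a point): White ceramic sugar bowl with lid and knob, 104 mm across, 108 high, loose, a bystander; the point is on its axis 50 mm up.
- stopper_mid (a point): Glass cruet stopper standing on its head, 38 mm across, 44 mm high, loose, a bystander; the point is its centre.
- ladle_mid (a point): Black nylon ladle lying on the counter, about 345 mm long along its y (bowl, 90 mm across, at +y), loose, a bystander; the point is mid-way along it, 20 mm up.

How it is judged:
On the way, in this order (a step that is already met when the one before it is completed fails the run):
1. the cover's lip is under the ledge while its top edge still stands out of the bay (x of cover_lip in the frame of bay between -0.016 and -0.002 m and y of cover_lip in the frame of bay between -0.012 and 0.012 m and z of cover_lip in the frame of bay between -0.002 and 0.01 m and angle between the z axis of cover_grip and the z axis of bay, either way round above 0.06 rad), for 0.1 s.
2. the top edge is swung shut: the cover lies flat in the bay, lip still under the ledge, catch not yet over it (x of cover_lip in the frame of bay below -0.002 m and z of cover_lip in the frame of bay below 0.006 m and angle between the z axis of cover_grip and the z axis of bay, either way round below 0.035 rad and value of joint catch below 0.012 m), for 0.2 s.
At the end, for the whole second after the job is handed in: The cover lies flat in the bay (within 2 degrees of the bay floor), its lip tip at least 2 mm in under the ledge and no more than 4 mm off the floor, centred within 12 mm, and the catch is slid down over its top edge (at least 14 of its 18 mm) (x of cover_lip in the frame of bay between -0.016 and -0.002 m and y of cover_lip in the frame of bay between -0.012 and 0.012 m and z of cover_lip in the frame of bay between -0.002 and 0.006 m and angle between the z axis of cover_grip and the z axis of bay, either way round below 0.035 rad and value of joint catch above 0.014 m); the robot touches nothing.
It fails at once if the sugar bowl is disturbed (moved more than 20 mm) (distance of sugar_bowl_mid from where it was at the start of the episode above 0.02 m).
It fails at once if the stopper is disturbed (moved more than 20 mm) (distance of stopper_mid from where it was at the start of the episode above 0.02 m).
It fails at once if the ladle is disturbed (moved more than 20 mm) (distance of ladle_mid from where it was at the start of the episode above 0.02 m).
It also fails if it takes over 48 s, if anything falls off the work surface, if the arm or the gripper's body presses on something with over 40 N, if the wrist force passes 120 N, or if a joint passes its speed limit or range.

## Working session

There is one attempt and no reset: what is moved stays moved. The work goes in short steps, Python scripts to look and compute and a shell command to move; the robot and the scene stay as the last step left them, time stands still between calls to the robot, and variables do not carry over. Pictures are saved under pics/ and viewed, at most 10 in all, crops included, and the job is handed in when it is done.

```bash
mkdir -p pics; ls
python3 - <<'E'
from plant import r
import cv2,numpy as np
o=r.get_obs();print({k:np.round(v,3) for k,v in o.items()})
for n in("scene","side","wrist"):
    c=r.get_calibration(n);print(n,c['fx'],c['cx'],c['cy'],np.round(c['cam_to_world'],3).tolist())
    cv2.imwrite(f"pics/{n}0.png",r.grab_frame(n)[:,:,::-1])
E
```

```text
pics
{'time': np.float64(0.0), 'joint_pos': array([-0.084,  0.577,  0.025,  1.438, -0.015,  1.129, -0.057]), 'qd': array([ 0.001,  0.   ,  0.001, -0.001,  0.001,  0.001,  0.001]), 'effort': array([ 1.0000e-03, -7.6575e+01,  2.2520e+00, -2.8597e+01,  1.5000e-02,
        1.3000e-02,  0.0000e+00]), 'ee_pos': array([0.675, 0.   , 0.201]), 'tcp_rot': array([-0.001,  0.707,  0.707, -0.001]), 'wrist_force': array([ 0.375, -0.564,  0.05 ]), 'moment': array([-0.018, -0.013,  0.011]), 'grasp_force': np.float64(0.0), 'opening': np.float64(0.086)}
scene 391.12633357987545 258.8326491962809 192.28969768036956 [[-0.363, 0.57, -0.737, 1.286], [0.932, 0.237, -0.275, 0.273], [0.017, -0.787, -0.617, 0.657], [0.0, 0.0, 0.0, 1.0]]
side 488.1222618320669 250.5398943811993 185.2187294450414 [[-0.919, -0.198, 0.341, 0.161], [-0.394, 0.457, -0.797, 1.025], [0.002, -0.867, -0.498, 0.765], [0.0, 0.0, 0.0, 1.0]]
wrist 297.4936907132829 254.33800911045338 188.19333845423637 [[1.0, 0.002, -0.001, 0.675], [0.001, -0.961, -0.277, 0.07], [-0.001, 0.277, -0.961, 0.373], [0.0, 0.0, 0.0, 1.0]]
```

View pics/scene0.png

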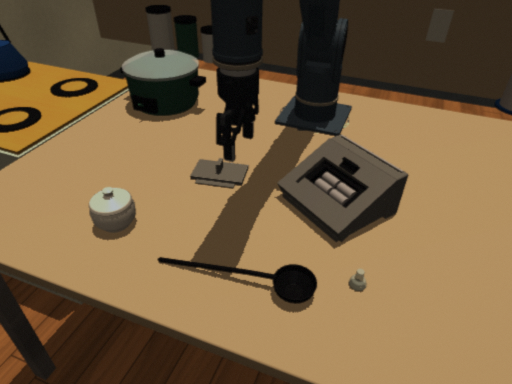

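View pics/side0.png

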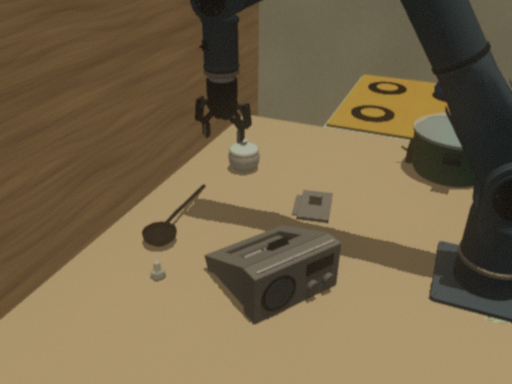

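Run:
```python
import cv2,numpy as np
f=lambda n,x,y,w,h,k:cv2.resize(np.clip(cv2.imread(f"pics/{n}0.png")[y:y+h,x:x+w].astype(float)*1.5,0,255).astype('u1'),None,fx=k,fy=k,interpolation=cv2.INTER_CUBIC)
a=f("scene",180,130,240,120,3);b=f("side",195,180,160,140,2);c=f("wrist",0,0,512,384,.75)[:280,:384]
bc=np.hstack([b,c]);m=np.zeros((640,720,3),'u1');m[:360]=a;m[360:640,:bc.shape[1]]=bc[:,:720]
cv2.imwrite("pics/m1.png",m[:600])
```

```text
(no output)
```

View pics/m1.png

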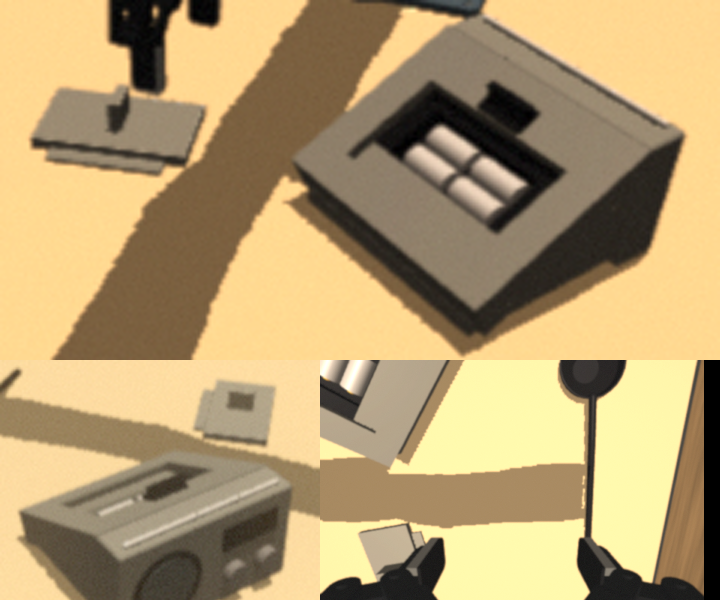

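The views show the radio at about scene (340,190), with its low edge running (278,183)–(338,233) and the catch at (350,166). The cover is at (220,173) with its lip nearest the scene camera. The ladle is at (160–315,260–285), the bowl at (113,210) and the stopper at (359,282). I'll turn these into rough positions next.

```bash
cat > h.py <<'E'
import numpy as np,cv2
from scipy.spatial.transform import Rotation as R
def ray(c,u,v):
    M=np.array(c['cam_to_world']);d=M[:3,:3]@[(u-c['cx'])/c['fx'],(v-c['cy'])/c['fy'],1]
    return M[:3,3],d/np.linalg.norm(d)
def plane(c,u,v,z):
    o,d=ray(c,u,v);return o+d*(z-o[2])/d[2]
def tri(obs):  # [(calib,u,v),...] -> point, rms miss
    A=np.zeros((3,3));b=np.zeros(3);L=[ray(*q) for q in obs]
    for o,d in L:
        P=np.eye(3)-np.outer(d,d);A+=P;b+=P@o
    p=np.linalg.solve(A,b);return p,np.sqrt(np.mean([np.sum(((np.eye(3)-np.outer(d,d))@(p-o))**2) for o,d in L]))
def proj(c,p):
    q=np.linalg.inv(c['cam_to_world'])@np.r_[p,1];return c['fx']*q[0]/q[2]+c['cx'],c['fy']*q[1]/q[2]+c['cy']
def snap(r,n,f):
    c=r.get_calibration(n);im=r.grab_frame(n)[:,:,::-1].copy();cv2.imwrite(f"pics/{f}.png",im);np.save(f"pics/{f}.npy",c,allow_pickle=True);return c,im
def shift(r,p):  # world target of TCP -> tool axes shift, mm
    o=r.get_obs();w,x,y,z=o['tcp_rot'];return R.from_quat([x,y,z,w]).inv().apply(np.array(p)-o['ee_pos'])*1000
E
python3 - <<'E'
from plant import r
from h import *
s=r.get_calibration("scene");d=r.get_calibration("side")
m=lambda x,y:(180+x/3,130+y/3); k=lambda x,y:(195+x/2,180+(y-360)/2)
f=lambda p:np.round(p*1000).astype(int)
for n,x,y,z in [("cov far-left",60,88,.012),("cov far-right",205,106,.012),("near-right",186,157,.012),("near-left",35,138,.012),("fin top",120,90,.042),("lipL",50,168,.004),("lipR",160,172,.004)]:
    print(n,f(plane(s,*m(x,y),z)))
for n,a,b in [("lowfar/left",(295,160),None),("lowcorner",(475,308),(22,512)),("crest right-front",(683,130),(120,548)),("crest left",(470,12),(285,478))]:
    print(n,f(plane(s,*m(*a),.125)),f(plane(s,*m(*a),.03)),[f(q) if np.ndim(q) else q*1000 for q in tri([(s,*m(*a)),(d,*k(*b))])] if b else "")
print("catch",f(plane(s,*m(510,105),.11)))
for n,u,v in[("bowl",113,228),("stop",358,288),("ladle bowl",294,290),("ladle end",160,261)]:print(n,f(plane(s,u,v,0)))
E
```

```text
cov far-left [ 433 -235   12]
cov far-right [407 -90  12]
near-right [491 -74  12]
near-left [ 518 -216   12]
fin top [ 454 -158   42]
lipL [ 544 -187    4]
lipR [511 -91   4]
lowfar/left [602  64 125] [479  27  30] 
lowcorner [709 226 125] [606 217  30] [array([620, 219,  42]), np.float64(0.4186361949582213)]
crest right-front [445 336 125] [295 347  30] [array([449, 333, 130]), np.float64(3.1739055576192143)]
crest left [326 139 125] [155 115  30] [array([328, 140, 125]), np.float64(1.716501538744951)]
catch [440 200 110]
bowl [ 766 -295    0]
stop [722 288   0]
ladle bowl [778 166   0]
ladle end [ 814 -133    0]
```

Cover centre is about (462,-154) mm with yaw about 190°. The bay's up-slope yaw is about 147°. The sizes match what's given: plate 145 mm across, low edge 225 mm. I'll move above the cover, turning about -1.75 rad in total.

```bash
python3 -m creep '-30 -43 0 -0.18 85; -60 -86 0 -0.36 85; -90 -129 0 -0.54 85; -120 -172 0 -0.72 85; -150 -205 0 -0.9 85'
python3 - <<'E'
from plant import r
from h import *
print(np.round(shift(r,(.470,-.154,.2))),r.get_obs()['joint_pos'].round(2))
E
```

```text
time: 0.78
ee_pos: [0.468, -0.1509, 0.2022]
tcp_rot: [-0.0, 0.326, 0.945, -0.0]
wrist_force: [-0.2, -0.5, 0.8]
opening: 0.0847
grasp_force: 0.0
[-3. -1.  2.] [ 0.36  0.31 -0.19  1.9   0.07  0.94  1.04]
```

```bash
python3 -m creep '0 0 0 -0.18 85; 0 0 0 -0.36 85; 0 0 0 -0.54 85; 0 0 0 -0.72 85; 0 0 0 -0.85 85'
python3 - <<'E'
from plant import r
from h import *
c,im=snap(r,"wrist","w1");print(r.get_obs()['joint_pos'].round(2))
g=cv2.imread("pics/w1.png");cv2.imwrite("pics/w1v.png",np.clip(g.astype(float)*1.3,0,255))
E
```

```text
time: 1.4
ee_pos: [0.4698, -0.15, 0.2021]
tcp_rot: [-0.0, -0.092, 0.996, 0.0]
wrist_force: [-1.1, -0.6, 0.4]
opening: 0.085
grasp_force: 0.0
[ 0.5   0.32 -0.38  1.9   0.15  0.95  1.81][ WARN:0@0.650] global loadsave.cpp:1063 imwrite_ Unsupported depth image for selected encoder is fallbacked to CV_8U.
```

View pics/w1v.png

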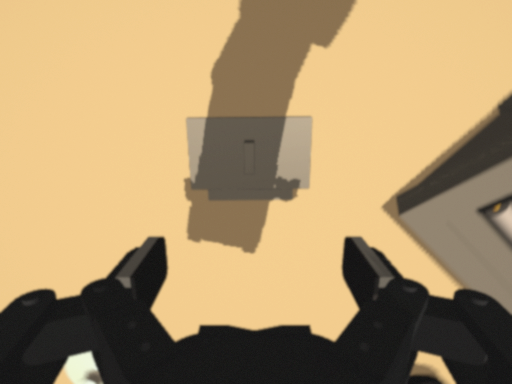

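Run:
```python
from plant import r
from h import *
c=np.load("pics/w1.npy",allow_pickle=True).item()
print(np.round(c['cam_to_world'],3).tolist())
P=[plane(c,u,v,.012) for u,v in[(187,117),(311,117),(310,188),(189,188)]]
print(np.round(P,3).tolist(),np.mean(P,0).round(4))
e=[np.linalg.norm(P[i]-P[(i+1)%4]) for i in range(4)];print(np.round(e,3))
print("fin top",np.round([plane(c,249,140,.042),plane(c,249,173,.042),plane(c,243,140,.042),plane(c,255,140,.042)],3).tolist(),"lip",plane(c,249,199,.003).round(3))
g=cv2.imread("pics/w1.png");x=(P[0]+P[1]-P[2]-P[3])[:2];print("cover x yaw",np.degrees(np.arctan2(x[1],x[0])), "y dir yaw",np.degrees(np.arctan2(*(P[1]-P[0])[1::-1])))
```

```text
[[-0.184, 0.945, 0.271, 0.401], [0.983, 0.177, 0.05, -0.163], [-0.001, 0.275, -0.961, 0.374], [0.0, 0.0, 0.0, 1.0]]
[[0.432, -0.238, 0.012], [0.404, -0.094, 0.012], [0.49, -0.075, 0.012], [0.518, -0.225, 0.012]] [ 0.461  -0.1582  0.012 ]
[0.147 0.087 0.153 0.087]
fin top [[0.441, -0.162, 0.042], [0.478, -0.155, 0.042], [0.442, -0.168, 0.042], [0.44, -0.155, 0.042]] lip [ 0.521 -0.148  0.003]
cover x yaw -169.25178760318272 y dir yaw 100.6196360727266
```

The cover centre comes out at (460,-158) from both the plate corners and the fin top. The measured edges are 147/153 x 87 mm, and the lip lies towards +x. I'll go down and grip with the TCP 5 mm above the plate face.

Run:
```python
from plant import r
from h import *
print(np.round(shift(r,(.460,-.1583,.017)),1))
```

```text
[ 11.1  -6.2 185. ]
```

```bash
python3 -m creep '11 -6 50 0 85; 11 -6 100 0 85; 11 -6 150 0 85; 11 -6 178 0 85; 11 -6 185 0 85'; python3 -m creep '0 0 0 0 40; 0 0 0 0 8; 0 0 0 0 0; 0 0 0 0 0; 0 0 0 0 0'
```

```text
time: 2.08
ee_pos: [0.4592, -0.1575, 0.0157]
tcp_rot: [-0.002, -0.089, 0.996, 0.001]
wrist_force: [0.0, 0.3, -0.2]
opening: 0.0851
grasp_force: 0.0
time: 2.7
ee_pos: [0.4604, -0.158, 0.0175]
tcp_rot: [0.0, -0.089, 0.996, -0.0]
wrist_force: [-0.5, 0.7, -0.4]
opening: -0.0002
grasp_force: 0.0
```

Run:
```python
from plant import r
from h import *
a=snap(r,"wrist","w2")[1];b=snap(r,"side","s2")[1];c=snap(r,"scene","c2")[1]
k=lambda g,x,y,w,h,f:cv2.resize(np.clip(g[y:y+h,x:x+w].astype(float)*1.4,0,255).astype('u1'),None,fx=f,fy=f,interpolation=cv2.INTER_CUBIC)
m=np.zeros((600,800,3),'u1');m[:288,:384]=k(a,0,0,512,384,.75);m[:300,390:790]=k(b,260,150,100,75,4);m[300:600,:400]=k(c,170,120,100,75,4)
cv2.imwrite("pics/m2.png",m)
```

```text
(no output)
```

View pics/m2.png

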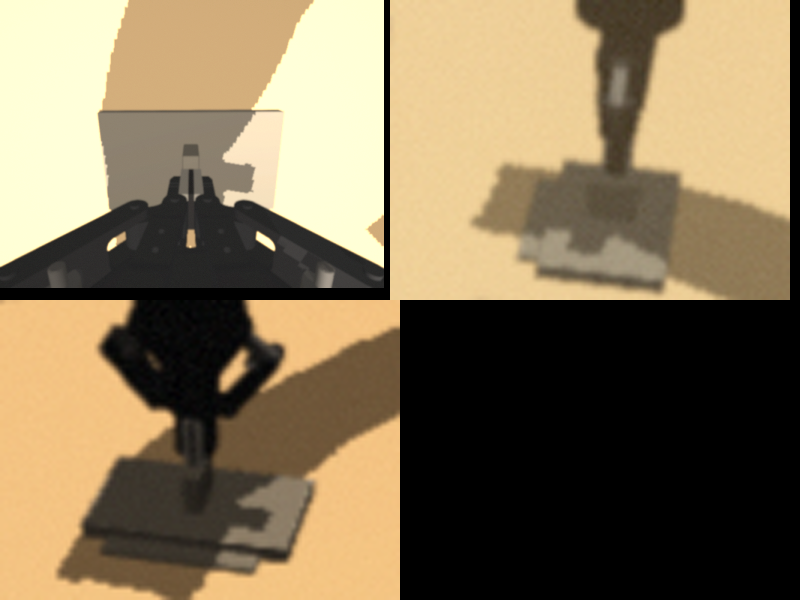

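Run:
```python
from plant import r
from h import *
o=r.get_obs();p=o['ee_pos'];print(p,o['opening'],o['grasp_force'],r.tcp_to_grasp)
for n in("scene","side","wrist"):
    c=r.get_calibration(n)
    print(n,[np.round(proj(c,q)).tolist() for q in(p,p+[0,0,.019],np.array([.46,-.158,.042]),np.array([.46,-.158,.012]))])
```

```text
[ 0.46026388 -0.15787205  0.01723991] -0.00016142602393306153 0.0 0.0187
scene [[219.0, 168.0], [219.0, 163.0], [219.0, 161.0], [219.0, 170.0]]
side [[316.0, 202.0], [316.0, 196.0], [316.0, 195.0], [316.0, 204.0]]
wrist [[254.0, 220.0], [254.0, 233.0], [254.0, 237.0], [254.0, 217.0]]
```

Run:
```python
import cv2,numpy as np
a=cv2.imread("pics/w2.png")[130:360,150:360]
cv2.imwrite("pics/w2z.png",cv2.resize(np.clip(a.astype(float)*1.6,0,255).astype('u1'),None,fx=2.6,fy=2.6,interpolation=cv2.INTER_CUBIC))
```

```text
(no output)
```

View pics/w2z.png

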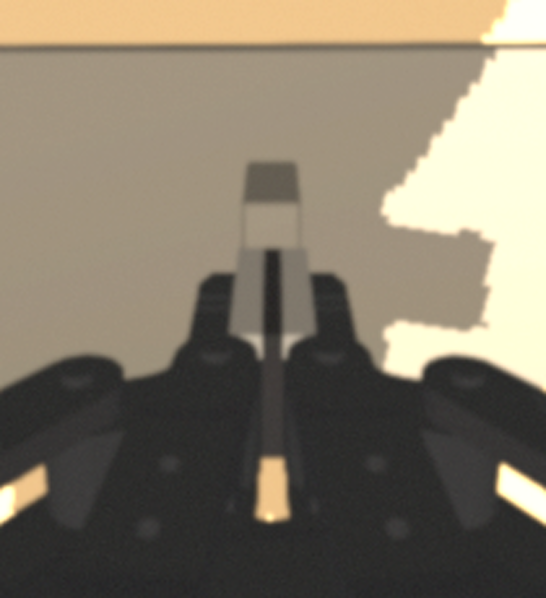

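Run:
```python
from plant import r
from h import *
o=r.get_obs();p=o['ee_pos'];w,x,y,z=o['tcp_rot'];T=R.from_quat([x,y,z,w])
s,d,c=[r.get_calibration(n) for n in("scene","side","wrist")]
print("w: plate back edge v",proj(c,p+[-.0445*.983,-.0445*.18,.012-p[2]]),"seen",130+45/2.6)
print("w: fin back top",proj(c,[.46-.018*.983,-.158-.018*.18,.042]),"seen", 150+272/2.6,130+203/2.6,"base",proj(c,[.46-.018*.983,-.158-.018*.18,.012]),"seen",130+162/2.6)
for h in(0,.01,.02,.03,.04):print(h,"near pad edge v",proj(c,p+T.apply([.011,0,-h]))," side mid",proj(d,p+T.apply([0,0,-h])))
for q in([.675,0,.2015],[.675,.0425,.2145],[.675,-.0425,.2145],[.7175,0,.2145],[.6325,0,.2145]):print("start",q,np.round(proj(s,q)),np.round(proj(d,q)))
```

```text
w: plate back edge v (np.float64(254.20857393678853), np.float64(147.2617689169669)) seen 147.30769230769232
w: fin back top (np.float64(254.0137733824095), np.float64(205.60084349586197)) seen 254.6153846153846 208.0769230769231 base (np.float64(254.1180884858224), np.float64(189.53426722418544)) seen 192.30769230769232
0 near pad edge v (np.float64(254.27738091647944), np.float64(203.40097802258998))  side mid (np.float64(315.78708740448644), np.float64(201.9874708468106))
0.01 near pad edge v (np.float64(254.25521787193225), np.float64(209.02724566351077))  side mid (np.float64(316.0251624740261), np.float64(199.04997340092015))
0.02 near pad edge v (np.float64(254.23042408833015), np.float64(215.32134763492243))  side mid (np.float64(316.2649227695069), np.float64(196.09168273670883))
0.03 near pad edge v (np.float64(254.20250161173072), np.float64(222.40969356191476))  side mid (np.float64(316.50638624791395), np.float64(193.11237729129633))
0.04 near pad edge v (np.float64(254.1708183527837), np.float64(230.45274442493667))  side mid (np.float64(316.74957112226355), np.float64(190.11183234275376))
start [0.675, 0, 0.2015] [239. 166.] [224. 154.]
start [0.675, 0.0425, 0.2145] [258. 165.] [216. 156.]
start [0.675, -0.0425, 0.2145] [220. 156.] [231. 143.]
start [0.7175, 0, 0.2145] [230. 172.] [209. 147.]
start [0.6325, 0, 0.2145] [247. 151.] [239. 152.]
```

The close-up shows the pads shut above the fin. The visible fingertips sit about 30 mm higher than the reported TCP in both the wrist and side views, and it was the same at the start. The rest of the calibration agrees: the plate's back edge is predicted at v=147.3 and seen at 147.3. So I'll treat the fingertip as about 30 mm behind the stated TCP, open, and go down a further 28 mm in steps while watching the force.

```bash
python3 -m creep '0 0 0 0 60; 0 0 0 0 60; 0 0 0 0 60; 0 0 12 0 60; 0 0 20 0 60'; python3 -m creep '0 0 8 0 60; 0 0 8 0 30; 0 0 8 0 5; 0 0 8 0 0; 0 0 8 0 0'
```

```text
time: 3.48
ee_pos: [0.4599, -0.1578, -0.0038]
tcp_rot: [-0.0, -0.089, 0.996, 0.0]
wrist_force: [-0.4, 1.2, 0.1]
opening: 0.0599
grasp_force: 0.0
time: 4.1
ee_pos: [0.4604, -0.1579, -0.0104]
tcp_rot: [0.0, -0.089, 0.996, -0.0]
wrist_force: [-1.0, 0.8, 3.5]
opening: 0.0106
grasp_force: 59.0
```

Gripped: opening 10.6 mm, 59 N. I'll lift, then carry it to a spot down-slope of the bay, turning to the bay's yaw, and look at the bay with the wrist camera.

```bash
python3 -m creep '0 0 -30 0 0; 0 0 -80 0 0; 0 0 -130 0 0; 0 0 -180 0 0; 0 0 -220 0 0'; python3 -m creep '-30 40 0 0.15 0; -70 85 0 0.3 0; -110 130 0 0.45 0; -150 180 0 0.6 0; -187 225 0 0.75 0'; python3 -m creep '0 0 0 0 0;0 0 0 0 0;0 0 0 0 0;0 0 0 0 0;0 0 0 0 0';python3 - <<'E'
from plant import r
from h import *
a=snap(r,"wrist","w3")[1]
cv2.imwrite("pics/w3v.png",np.clip(a.astype(float)*1.4,0,255).astype('u1'));print(r.get_obs()['joint_pos'].round(2))
E
```

```text
time: 4.72
ee_pos: [0.4602, -0.1579, 0.2114]
tcp_rot: [0.001, -0.089, 0.996, -0.0]
wrist_force: [0.1, 0.1, -0.6]
opening: 0.0109
grasp_force: 58.6
time: 5.35
ee_pos: [0.6047, 0.0986, 0.2091]
tcp_rot: [-0.0, 0.284, 0.959, -0.0]
wrist_force: [1.4, -0.7, 0.1]
opening: 0.0107
grasp_force: 58.7
time: 5.98
ee_pos: [0.6041, 0.096, 0.2094]
tcp_rot: [0.0, 0.282, 0.959, 0.0]
wrist_force: [-0.0, -0.1, -0.8]
opening: 0.0108
grasp_force: 58.8
[-0.06  0.48 -0.27  1.6   0.14  1.08  0.63]
```

View pics/w3v.png

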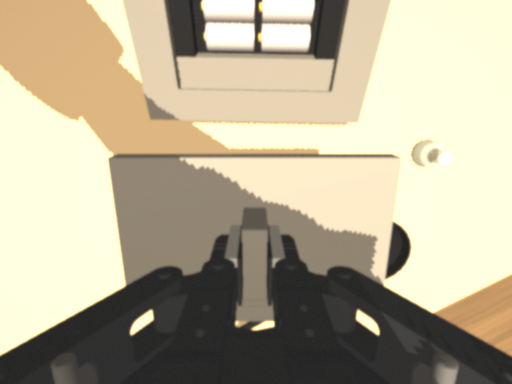

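Wrist view: bay bottom at cols 170–340, ledge edge near row 57, radio's low edge at row 120, and the cover held level with its top edge at row 155. I'll shift 85 mm up-slope to see the whole bay and the catch.

```bash
python3 -m creep '25 0 0 0 0;50 0 0 0 0;75 0 0 0 0;85 0 0 0 0;85 0 0 0 0';python3 - <<'E'
from plant import r
from h import *
a=snap(r,"wrist","w4")[1];print(r.get_obs()['ee_pos'])
cv2.imwrite("pics/w4v.png",cv2.resize(np.clip(a[:165,100:420].astype(float)*1.4,0,255).astype('u1'),None,fx=2.5,fy=2.5,interpolation=cv2.INTER_CUBIC))
E
```

```text
time: 6.65
ee_pos: [0.5327, 0.1428, 0.2095]
tcp_rot: [0.0, 0.281, 0.96, 0.0]
wrist_force: [0.4, -0.2, -1.1]
opening: 0.011
grasp_force: 58.8
[0.53328092 0.14231084 0.20937015]
```

View pics/w4v.png

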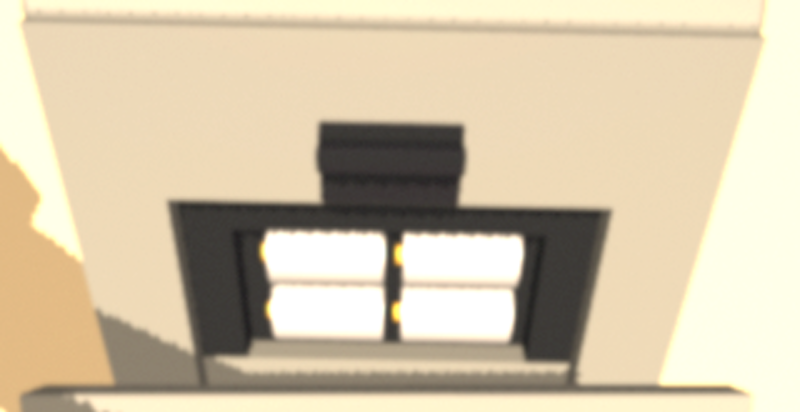

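Whole bay seen. In w4 pixels: upper rim corners (168,81) and (344,84), crest corners (110,8) and (405,14), catch lower edge (229–283,82), ridge about row 63. I'll intersect these rays with the rim plane, which passes through the crest at a 25° slope.

Run:
```python
from h import *
c=np.load("pics/w4.npy",allow_pickle=True).item();s=np.load("pics/c2.npy",allow_pickle=True).item()
q=lambda x,y:(100+x/2.5,y/2.5)
A,B=plane(c,*q(25,20),.125),plane(c,*q(762,35),.125)
print("crest",A.round(4),B.round(4),np.linalg.norm(A-B))
y=(A-B)[:2]/np.linalg.norm((A-B)[:2]);xh=np.array([y[1],-y[0]])   # y x z = x
print("bay x yaw",np.degrees(np.arctan2(xh[1],xh[0])))
t=np.radians(25);X=np.r_[xh*np.cos(t),np.sin(t)];Y=np.r_[y,0];Z=np.cross(X,Y);print(Z)
O=(A+B)/2
def onp(px,h):  # plane h above rim
    o,d=ray(c,*px);k=np.dot(O+Z*h-o,Z)/np.dot(d,Z);p=o+k*d;return np.array([(p-O)@X,(p-O)@Y,(p-O)@Z])*1000
for n,x,yy,h in[("rimUL",170,203,0),("rimUR",610,211,0),("lowL rim end",203,388,0),("lowR",575,385,0),("catch lowL",322,203,.005),("catch lowR",458,208,.005),("catch upL",320,122,.005),("catch upR",464,126,.005),("ridge topL lo",317,172,.017),("ridge topR lo",464,175,.017),("ridge topL hi",318,145,.017),("ridge topR hi",464,150,.017),("inner",250,342,0),("inner2",215,358,0),("seam",390,375,0)]:
    print(n,onp(q(x,yy),h).round(1))
print("image scene crest check",proj(s,A),proj(s,B))
```

```text
crest [0.3561 0.1252 0.125 ] [0.481  0.3129 0.125 ] 0.2254740786319446
bay x yaw 146.35417955830562
[ 0.35182058 -0.23415481  0.90630779]
rimUL [-55.7  78.2   0. ]
rimUR [-55.6 -78.   -0. ]
lowL rim end [-135.1   78.1   -0. ]
lowR [-130.1  -79.2   -0. ]
catch lowL [-52.7  23.9   5. ]
catch lowR [-53.6 -23.5   5. ]
catch upL [-26.2  23.5   5. ]
catch upR [-26.6 -23.2   5. ]
ridge topL lo [-38.  24.  17.]
ridge topR lo [-38.  -23.4  17. ]
ridge topL hi [-29.6  23.3  17. ]
ridge topR hi [-30.3 -22.7  17. ]
inner [-112.1   55.7   -0. ]
inner2 [-120.    70.9   -0. ]
seam [-126.8   -1.2   -0. ]
image scene crest check (np.float64(329.3469994440639), np.float64(138.17155702882786)) (np.float64(396.1382114517055), np.float64(179.26677425934656))
```

```bash
cat >> h.py <<'E'
XH=np.array([np.cos(np.radians(146.35)),np.sin(np.radians(146.35))]);YH=np.array([-XH[1],XH[0]])
t25=np.radians(25);BX=np.r_[XH*np.cos(t25),np.sin(t25)];BY=np.r_[YH,0];BZ=np.cross(BX,BY)
CREST=np.array([.41855,.21905,.125]);ORG=CREST-.1565*BX-.013*BZ
def sz(r):  # TCP along-slope horizontal s, lateral y, height over bay origin, mm
    p=r.get_obs()['ee_pos']-ORG;return np.round([p[:2]@XH*1000,p[:2]@YH*1000,p[2]*1000],1)
E
python3 - <<'E'
from plant import r
from h import *
print(ORG.round(4),sz(r))
for s,z in((44,.123),):
    print(shift(r,np.r_[ORG[:2]+XH*s/1000,z]).round(1))
c=np.load("pics/w4.npy",allow_pickle=True).item()
o=r.get_obs();w,x,y,z=o['tcp_rot'];T=R.from_quat([x,y,z,w])
for h in(0,.01,.02,.03,.04):print(h,np.round(proj(c,o['ee_pos']+T.apply([.0445,.075,-h])),1),np.round(proj(c,o['ee_pos']+T.apply([.0445,-.075,-h])),1))
E
```

```text
[0.532  0.1435 0.0471] [ -1.7   0.3 162.3]
[45.7  1.  86.3]
0 [383.5 150. ] [124.6 149.4]
0.01 [391.2 152.8] [116.9 152.2]
0.02 [399.7 155.9] [108.2 155.3]
0.03 [409.5 159.5] [ 98.4 158.8]
0.04 [420.6 163.6] [ 87.2 162.8]
```

Centring is good, with a y error of 0.3 mm. The cover's face edge appears at h≈19 mm above the TCP, so its underside is about 8–10 mm above. The plan is to lower the level cover so its top edge lands on the drawn-back catch, then press down to tilt it lip-down in the grip.

```bash
python3 -m creep '20 0 0 0.018 0;46 1 20 0.018 0;46 1 50 0.018 0;46 1 75 0.018 0;46 1 90 0.018 0'; python3 -m creep '0 0 5 0 0;0 0 10 0 0;0 0 15 0 0;0 0 20 0 0;0 0 22 0 0'
python3 - <<'E'
from plant import r
from h import *
print(sz(r),r.get_obs()['moment'].round(2))
E
```

```text
time: 7.32
ee_pos: [0.4949, 0.1677, 0.118]
tcp_rot: [-0.0, 0.291, 0.957, -0.0]
wrist_force: [-0.4, 0.1, -0.7]
opening: 0.0107
grasp_force: 58.9
time: 7.95
ee_pos: [0.4945, 0.1685, 0.0971]
tcp_rot: [0.0, 0.29, 0.957, 0.0]
wrist_force: [-1.1, -1.3, 4.6]
opening: 0.0104
grasp_force: 59.6
[45.1  0.  50. ] [-0.05  0.3   0.08]
```

Contact came at TCP z≈0.098, as predicted. Now pressing down.

```bash
python3 -m creep '0 0 3 0 0;-1 0 6 0 0;-1 0 9 0 0;-2 0 11 0 0;-2 0 13 0 0'
python3 - <<'E'
from plant import r
from h import *
print(sz(r),r.get_obs()['moment'].round(2))
E
```

```text
time: 8.57
ee_pos: [0.5002, 0.1651, 0.0865]
tcp_rot: [0.004, 0.292, 0.957, 0.0]
wrist_force: [7.4, -11.6, 19.4]
opening: 0.0105
grasp_force: 64.9
[38.5 -0.4 39.4] [-2.1  -0.75  0.26]
```

```bash
cat >> h.py <<'E'
def edges(im,u,lo=20,hi=300,k=4):
    g=cv2.GaussianBlur(im[:,u-3:u+4].mean((1,2)).astype(np.float32).reshape(-1,1),(1,5),0).ravel();d=np.gradient(g)
    return [(i,round(float(d[i]),1)) for i in range(lo,hi) if abs(d[i])>k and abs(d[i])>=abs(d[i-3:i+4]).max()]
def tilt_pred(r,c,th,g=.019,up=.040):  # image of plate's top outer edge ends for tilt th deg; pivot up above TCP
    o=r.get_obs();w,x,y,z=o['tcp_rot'];T=R.from_quat([x,y,z,w]);a=np.radians(th)
    x_,z_=.0445*np.cos(a)+g*np.sin(a),.0445*np.sin(a)-g*np.cos(a)
    return [np.round(proj(c,o['ee_pos']+T.apply([x_,yy,-up-z_])),0).tolist() for yy in(.075,-.075)]
E
python3 - <<'E'
from plant import r
from h import *
c,im=snap(r,"wrist","w5")
for u in(130,170,200,300,340,380):print(u,edges(im,u))
for th in(0,10,15,20,25,30,35):print(th,tilt_pred(r,c,th))
E
```

```text
130 [(27, -5.3), (32, 8.2), (145, -25.0), (155, 17.7), (200, -15.7), (283, -11.8)]
170 [(27, -5.4), (31, 8.5), (145, -25.3), (155, 18.6), (210, -15.1), (266, -15.7)]
200 [(27, -5.4), (31, 8.6), (101, -12.3), (115, -4.6), (119, -4.7), (139, 17.0), (145, -24.6), (155, 19.3), (203, -15.5), (271, -9.8)]
300 [(21, -5.4), (31, 8.7), (101, -25.9), (139, 14.7), (144, -13.5), (154, 18.2), (210, -10.7), (261, -8.3)]
340 [(31, 8.5), (144, -24.1), (154, 18.3), (229, -15.7), (266, -15.9)]
380 [(26, -5.1), (31, 8.4), (144, -23.7), (154, 19.0), (257, -12.0), (272, 5.4), (277, 4.4), (285, -20.5)]
0 [[401.0, 155.0], [107.0, 154.0]]
10 [[410.0, 152.0], [99.0, 152.0]]
15 [[414.0, 152.0], [94.0, 151.0]]
20 [[419.0, 153.0], [89.0, 152.0]]
25 [[424.0, 154.0], [84.0, 153.0]]
30 [[430.0, 156.0], [79.0, 156.0]]
35 [[435.0, 160.0], [73.0, 159.0]]
```

```bash
cat >> h.py <<'E'
def hext(im,v):
    g=cv2.GaussianBlur(im[v-1:v+2].mean((0,2)).astype(np.float32).reshape(1,-1),(5,1),0).ravel();d=np.gradient(g)
    return [(i,round(float(d[i]))) for i in range(5,505) if abs(d[i])>8 and abs(d[i])>=abs(d[i-3:i+4]).max()]
E
python3 - <<'E'
from h import *
for f in("w3","w5"):
    im=cv2.imread(f"pics/{f}.png")
    for v in(150,160,165):print(f,v,hext(im,v))
im=cv2.imread("pics/w3.png");print([ (u,edges(im,u)) for u in (130,380)])
E
```

```text
w3 150 [(108, -17), (318, 18), (411, -23), (422, 9), (430, -10), (438, 12)]
w3 160 [(108, -31), (179, 10), (186, 13), (401, 11), (412, -19), (421, 10), (428, -15), (438, 22)]
w3 165 [(109, -30), (194, 14), (400, 12), (417, -12), (425, 9)]
w5 150 [(103, -18), (404, 11), (467, 14)]
w5 160 [(462, 14)]
w5 165 [(459, 14)]
[(130, [(72, -13.3), (154, -15.4), (283, -12.5)]), (380, [(154, -32.4), (283, -15.8)])]
```

```bash
python3 - <<'E'
from plant import r
from h import *
c=np.load("pics/w5.npy",allow_pickle=True).item()
for th in(0,4,8,12,16,20,25,30,35):print(th,tilt_pred(r,c,th),tilt_pred(r,c,th,.031))
E
python3 -m creep '0 0 3 0 0;0 0 6 0 0;0 0 8 0 0;-1 0 10 0 0;-1 0 11 0 0';python3 - <<'E'
from plant import r
from h import *
print(sz(r),r.get_obs()['moment'].round(2));c,im=snap(r,"wrist","w6")
for u in(130,170,340,380):print(u,edges(im,u))
for v in (135,140,145,150,155,160):print(v,hext(im,v))
E
```

```text
0 [[401.0, 155.0], [107.0, 154.0]] [[391.0, 151.0], [118.0, 151.0]]
4 [[404.0, 153.0], [104.0, 153.0]] [[394.0, 148.0], [115.0, 148.0]]
8 [[408.0, 152.0], [101.0, 152.0]] [[397.0, 146.0], [111.0, 145.0]]
12 [[411.0, 152.0], [97.0, 152.0]] [[401.0, 144.0], [108.0, 143.0]]
16 [[415.0, 152.0], [93.0, 152.0]] [[404.0, 142.0], [104.0, 141.0]]
20 [[419.0, 153.0], [89.0, 152.0]] [[408.0, 140.0], [100.0, 140.0]]
25 [[424.0, 154.0], [84.0, 153.0]] [[413.0, 139.0], [95.0, 139.0]]
30 [[430.0, 156.0], [79.0, 156.0]] [[419.0, 139.0], [89.0, 139.0]]
35 [[435.0, 160.0], [73.0, 159.0]] [[425.0, 140.0], [84.0, 140.0]]
time: 9.25
ee_pos: [0.5013, 0.1643, 0.0753]
tcp_rot: [0.004, 0.292, 0.956, 0.0]
wrist_force: [8.4, -11.7, 19.2]
opening: 0.011
grasp_force: 70.2
[37.1 -0.3 28.2] [-2.12 -0.96  0.25]
130 [(20, 8.8), (143, -9.2), (157, 11.4), (206, -14.7), (283, -11.7)]
170 [(20, 9.1), (144, -9.7), (157, 11.4), (214, -14.1), (266, -15.3)]
340 [(20, 8.6), (143, -8.4), (156, 11.3), (230, -14.8), (266, -15.1)]
380 [(20, 8.3), (142, -11.4), (155, 11.3), (254, -9.3), (284, -21.9)]
135 [(200, -25), (304, 26), (494, 14)]
140 [(201, -28), (303, 26), (491, 14)]
145 [(19, 10), (415, 8), (487, 14)]
150 [(18, -9), (25, 11), (89, -9), (419, 9), (484, 14)]
155 [(21, -9), (31, 14), (85, -8), (481, 14)]
160 [(24, -9), (33, 14), (478, 14)]
```

The cover turns steadily in the grip at about 19 N. It's now near 25°: edge rows 143/156 and width 330 px match that prediction. I need about 8° more, roughly another 7 mm down.

```bash
python3 -m creep '0 0 2 0 0;0 0 4 0 0;0 0 6 0 0;0 0 7 0 0;0 0 7 0 0';python3 - <<'E'
from plant import r
from h import *
print(sz(r),r.get_obs()['moment'].round(2));c,im=snap(r,"wrist","w7")
for u in(130,170,340,380):print(u,edges(im,u))
for v in (145,150,155,160):print(v,hext(im,v))
for th in(25,30,33,36):print(th,tilt_pred(r,c,th),tilt_pred(r,c,th,.031))
E
```

```text
time: 9.93
ee_pos: [0.5021, 0.164, 0.0705]
tcp_rot: [0.005, 0.292, 0.956, 0.001]
wrist_force: [3.0, -16.5, 45.7]
opening: 0.011
grasp_force: 76.8
[36.2 -0.5 23.5] [-3.09  0.04  0.27]
130 [(144, -10.2), (159, 9.9), (206, -13.5), (283, -11.7)]
170 [(144, -9.3), (159, 9.5), (213, -11.5), (266, -14.8)]
340 [(142, -8.5), (158, 10.2), (230, -14.1), (266, -14.8)]
380 [(142, -8.0), (157, 9.7), (252, -6.2), (259, 4.1), (284, -21.8)]
145 [(6, -9), (14, 10), (495, 14)]
150 [(9, -9), (21, 11), (84, -9), (492, 14)]
155 [(12, -9), (28, 10), (489, 14)]
160 [(16, -9), (34, 14), (485, 14)]
25 [[425.0, 154.0], [84.0, 153.0]] [[414.0, 139.0], [95.0, 139.0]]
30 [[430.0, 156.0], [78.0, 156.0]] [[419.0, 139.0], [89.0, 139.0]]
33 [[433.0, 158.0], [75.0, 158.0]] [[423.0, 140.0], [86.0, 139.0]]
36 [[436.0, 160.0], [72.0, 160.0]] [[426.0, 140.0], [82.0, 140.0]]
```

Force jumped to 46 N at about 29° tilt. By the geometry the lip has landed on the ledge edge (bay x≈1, z≈8). I'll back up, shift up-slope and press again.

```bash
python3 -m creep '0 0 -8 0 0;4 0 -8 0 0;7 0 -8 0 0;7 0 -4 0 0;7 0 -2 0 0';python3 - <<'E'
from plant import r
from h import *
print(sz(r),r.get_obs()['moment'].round(2))
E
```

```text
time: 10.6
ee_pos: [0.4959, 0.1687, 0.0701]
tcp_rot: [0.004, 0.292, 0.957, 0.001]
wrist_force: [11.3, -15.0, 19.0]
opening: 0.0109
grasp_force: 75.5
[44.1 -0.9 23. ] [-2.52 -1.82  0.27]
```

```bash
python3 -m creep '-3 0 -5 0 0;-7 0 -6 0 0;-11 0 -5 0 0;-13 0 -4 0 0;-13 0 -4 0 0';python3 - <<'E'
from plant import r
from h import *
print(sz(r),r.get_obs()['moment'].round(2));c,im=snap(r,"wrist","w8")
for u in(130,170,250,340,380):print(u,edges(im,u,k=3))
for v in (60,75,90,145,150,155,160):print(v,hext(im,v))
for th in(30,33,36):print(th,tilt_pred(r,c,th),tilt_pred(r,c,th,.031))
for bx in(103,110,112,129):print("catch low/up edge, travel 0:",bx,np.round(proj(c,ORG+BX*bx/1000+BZ*.018+BY*.024)),np.round(proj(c,ORG+BX*bx/1000+BZ*.018-BY*.024)))
print("ridge top hi/lo",[np.round(proj(c,ORG+BX*bx/1000+BZ*.030)) for bx in(118.5,126.5)])
E
```

```text
time: 11.22
ee_pos: [0.5017, 0.1634, 0.0718]
tcp_rot: [-0.0, 0.29, 0.957, -0.0]
wrist_force: [0.3, -0.2, -1.0]
opening: 0.0112
grasp_force: 72.4
[36.3  0.2 24.7] [-0.04 -0.02 -0.05]
130 [(143, -15.5), (162, 7.9), (213, -13.5), (283, -11.6)]
170 [(143, -15.2), (162, 7.8), (219, -12.5), (266, -12.8)]
250 [(88, -27.6), (145, 21.9), (162, 7.7), (204, -6.1), (212, -7.4), (259, 3.9), (299, 18.6)]
340 [(143, -14.0), (162, 7.0), (231, -13.6), (266, -12.6)]
380 [(143, -14.2), (162, 6.7), (284, -21.8)]
60 []
75 []
90 [(195, -25), (311, 24)]
145 [(12, -8), (17, 11), (495, 14)]
150 [(15, -9), (23, 10), (492, 14)]
155 [(18, -9), (30, 11), (488, 14)]
160 [(22, -9), (36, 15), (485, 14)]
30 [[430.0, 156.0], [78.0, 156.0]] [[419.0, 139.0], [89.0, 139.0]]
33 [[433.0, 158.0], [75.0, 158.0]] [[423.0, 139.0], [86.0, 139.0]]
36 [[437.0, 160.0], [72.0, 160.0]] [[426.0, 140.0], [82.0, 140.0]]
catch low/up edge, travel 0: 103 [202. 149.] [307. 149.]
catch low/up edge, travel 0: 110 [200. 136.] [308. 136.]
catch low/up edge, travel 0: 112 [200. 132.] [309. 132.]
catch low/up edge, travel 0: 129 [195.  95.] [314.  95.]
ridge top hi/lo [array([254., 133.]), array([254., 114.])]
```

The cover is free (no force) and tilted 33–35°: edge rows 143/162. The catch is still drawn back, but its upper edge shows at row 88 against 95 predicted, so I'll check the bay estimate by triangulating w4, w5 and w8.

Run:
```python
from h import *
L=lambda f:np.load(f"pics/{f}.npy",allow_pickle=True).item()
w4,w5,w6,w8=L("w4"),L("w5"),L("w6"),L("w8")
def bay(p):p=p-ORG;return (np.array([p@BX,p@BY,p@BZ])*1000).round(1)
im=cv2.imread("pics/w8.png");print([(v,hext(im,v)) for v in(92,96,100,110)],edges(im,220,k=3),edges(im,290,k=3))
i4=cv2.imread("pics/w4.png");print(edges(i4,250,2,160,3),edges(i4,256,2,160,3))
for n,ob in [("catchUL",[(w4,228,48.8),(w8,195,88)]),("catchUR",[(w4,285.6,50.4),(w8,311,88)]),("crest mid",[(w4,254,11),(w5,254,31)]),("crest6",[(w4,254,11),(w6,254,20)])]:
    p,e=tri(ob);print(n,p.round(4),bay(p),round(e*1000,2))
```

```text
[(92, [(194, -26), (312, 28)]), (96, [(195, -28), (312, 27)]), (100, [(195, -27), (311, 28)]), (110, [(193, -28), (314, 28)])] [(88, -27.7), (145, 21.9), (162, 7.8), (213, -12.7), (235, -11.8)] [(88, -27.6), (145, 22.2), (162, 7.6), (211, -12.7), (236, -10.2)]
[(7, -9.6), (49, -27.2), (69, -3.1), (82, -3.2), (93, 36.1), (115, 16.2), (134, -17.3), (143, 9.0), (148, -14.6), (157, 24.2)] [(7, -9.3), (49, -27.1), (82, -3.0), (97, 12.6), (105, -11.4), (121, 14.2), (128, -12.7), (137, 14.2), (143, 8.8), (149, -14.5), (157, 24.2)]
catchUL [0.4255 0.1852 0.1128] [129.1  24.3  12.4] 0.55
catchUR [0.4522 0.2262 0.1059] [126.6 -24.6   5.9] 0.27
crest mid [0.4191 0.2173 0.1313] [157.9   1.1  19.3] 1.71
crest6 [0.4236 0.2144 0.1523] [161.9   1.1  40.6] 1.64
```

```bash
python3 -m creep '1 0 2 0 0;-3 0 4 0 0;-6.5 0 5.5 0 0;-9.5 0 6.5 0 0;-9.5 0 6.5 0 0';python3 - <<'E'
from plant import r
from h import *
print(sz(r),r.get_obs()['moment'].round(2));c,im=snap(r,"side","s9")
c,im=snap(r,"wrist","w9");print(edges(im,250,k=3),edges(im,130,k=3))
E
```

```text
time: 11.9
ee_pos: [0.5081, 0.1586, 0.0646]
tcp_rot: [-0.002, 0.29, 0.957, -0.0]
wrist_force: [-4.9, 4.7, -7.6]
opening: 0.0106
grasp_force: 71.6
[28.3  0.7 17.5] [ 1.22  1.24 -0.09]
[(64, -27.2), (142, 23.9), (162, 7.6), (204, -5.7), (213, -7.8), (260, 4.2), (294, 11.1)] [(128, -28.2), (145, 22.1), (162, 7.5), (212, -13.0), (283, -11.5)]
```

```bash
python3 -m creep '0 0 1 0 0;0 0 1.5 0 0;-1.5 0 2.5 0 0;-2 0 2.5 0 0;-2 0 2.5 0 0';python3 - <<'E'
from plant import r
from h import *
print(sz(r),r.get_obs()['moment'].round(2));c,a=snap(r,"scene","c10");b=snap(r,"side","s10")[1]
k=lambda g,x,y,w,h,f:cv2.resize(np.clip(g[y:y+h,x:x+w].astype(float)*1.8,0,255).astype('u1'),None,fx=f,fy=f,interpolation=cv2.INTER_CUBIC)
m=np.vstack([k(a,270,125,145,60,5.5),k(b,200,215,145,48,5.5)]);cv2.imwrite("pics/m10.png",m[:600,:800])
for bx in(0,-8,8):print(bx,np.round([proj(c,ORG+BX*bx/1000+BZ*h/1000+BY*y) for h,y in((13,.055),(13,-.055))]).tolist())
E
```

```text
time: 12.62
ee_pos: [0.5105, 0.1573, 0.0627]
tcp_rot: [-0.001, 0.29, 0.957, -0.0]
wrist_force: [-5.2, 3.2, -5.8]
opening: 0.0108
grasp_force: 72.0
[25.6  0.4 15.6] [ 1.09  1.37 -0.06]
0 [[301.0, 186.0], [331.0, 210.0]]
-8 [[298.0, 188.0], [328.0, 212.0]]
8 [[303.0, 184.0], [333.0, 207.0]]
```

View pics/m10.png

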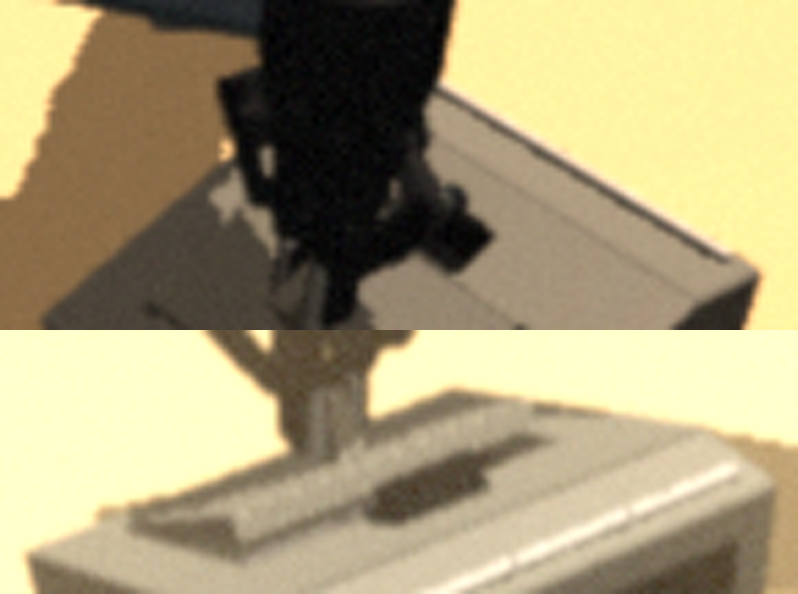

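The side view shows the top edge standing out of the bay and the catch still drawn back clear of it. The ledge presses the lip down (-6 N), so it is hooked; lip estimate is x≈-9. I'll release and let the top edge swing shut.

```bash
python3 -m creep '0 0 1 0 0;0 0 1 0 0;0 0 1 0 30;0 0 1 0 40;0 0 1 0 40';python3 -m creep '0 0 0 0 40;0 0 -20 0 40;0 0 -40 0 40;0 0 -60 0 40;0 0 -80 0 40'
python3 - <<'E'
from plant import r
from h import *
print(sz(r),r.get_obs()['moment'].round(2));c,a=snap(r,"wrist","w11");snap(r,"side","s11")
for u in(150,200,250,300,350):print(u,edges(a,u,5,300,5))
for v in(60,80,100,120,140):print(v,hext(a,v))
O2=ORG-BZ*.0025
for bx,bz in((97,12),(101,13),(103,18),(8,12),(0,13)):print(bx,np.round([proj(c,O2+BX*bx/1000+BZ*bz/1000+BY*y) for y in(.075,0,-.075)]).tolist())
E
```

```text
time: 13.35
ee_pos: [0.5122, 0.157, 0.0626]
tcp_rot: [0.001, 0.29, 0.957, 0.0]
wrist_force: [0.4, -0.8, 0.7]
opening: 0.0399
grasp_force: 0.0
time: 13.98
ee_pos: [0.5115, 0.157, 0.1429]
tcp_rot: [0.0, 0.29, 0.957, 0.0]
wrist_force: [0.6, 0.2, -0.4]
opening: 0.0401
grasp_force: 0.0
[24.6  0.1 95.8] [0.03 0.   0.  ]
150 [(21, -6.4), (26, 6.4), (113, -25.0), (122, 10.9), (162, -10.3), (239, 29.9), (277, -44.3)]
200 [(20, -6.5), (26, 6.5), (113, -19.9), (122, 9.9), (176, -12.7), (260, 5.4), (270, -10.8)]
250 [(21, -6.2), (26, 6.5), (74, -26.4), (115, 18.4), (122, 9.9), (155, -9.4), (178, 11.3), (190, -12.6), (240, 9.3), (266, 19.2)]
300 [(21, -6.1), (26, 6.4), (113, -20.5), (122, 9.8), (195, -9.0), (226, -5.8), (291, 6.9), (296, 6.7)]
350 [(22, -6.1), (26, 6.5), (113, -20.4), (122, 9.8), (239, 14.4), (275, -36.1)]
60 [(59, 16), (66, -12), (441, 13)]
80 [(215, -27), (292, 26), (433, 13)]
100 [(215, -23), (292, 23), (425, 13)]
120 [(141, -21), (150, 15), (357, -13), (366, 21), (417, 13)]
140 [(146, -21), (153, 21), (355, -21), (361, 20), (409, 13)]
97 [[149.0, 118.0], [254.0, 118.0], [359.0, 118.0]]
101 [[148.0, 114.0], [254.0, 114.0], [361.0, 114.0]]
103 [[145.0, 114.0], [254.0, 114.0], [364.0, 114.0]]
8 [[172.0, 207.0], [254.0, 207.0], [337.0, 207.0]]
0 [[173.0, 214.0], [254.0, 214.0], [335.0, 214.0]]
```

Rim edge at row 113 (predicted 114), and the plate's top edge at row 122 below the rim, with equal gaps at cols 141–150 and 357–366. So the cover lies in the bay, centred, with the lip at about x=-13. I'll press lightly near its top edge with shut fingers, which confirms it is flat and calibrates the fingertip height.

```bash
python3 -m creep '20 0 0 0 0;44 0 0 0 0;44 0 20 0 0;44 0 45 0 0;44 0 60 0 0';python3 -m creep '0 0 5 0 0;0 0 10 0 0;0 0 14 0 0;0 0 17 0 0;0 0 20 0 0'
python3 - <<'E'
from plant import r
from h import *
print(sz(r),r.get_obs()['moment'].round(2))
E
```

```text
time: 14.7
ee_pos: [0.473, 0.1818, 0.0806]
tcp_rot: [-0.001, 0.29, 0.957, -0.001]
wrist_force: [-0.1, 0.5, 0.3]
opening: 0.0001
grasp_force: 0.0
time: 15.32
ee_pos: [0.4754, 0.1818, 0.0653]
tcp_rot: [0.001, 0.29, 0.957, 0.0]
wrist_force: [-17.3, -7.2, 76.6]
opening: 0.0001
grasp_force: 32.5
[68.4 -0.5 18.2] [-1.29  4.38  0.15]
```

Firm contact at TCP z≈20 mm over the bay origin, so the cover is seated flat and the tip height is known. I'll lift off at once and go behind the ridge.

```bash
python3 -m creep '0 0 -15 0 0;0 0 -40 0 0;5 0 -65 0 0;30 0 -65 0 0;55 0 -65 0 0';python3 -m creep '0 0 0 0 0;0 0 10 0 0;0 0 20 0 0;0 0 27 0 0;0 0 30 0 0'
python3 - <<'E'
from plant import r
from h import *
print(sz(r),r.get_obs()['moment'].round(2))
E
```

```text
time: 15.95
ee_pos: [0.4291, 0.2124, 0.1278]
tcp_rot: [0.001, 0.291, 0.957, 0.001]
wrist_force: [-0.3, 0.5, 0.7]
opening: 0.0001
grasp_force: 0.0
time: 16.58
ee_pos: [0.429, 0.2117, 0.0963]
tcp_rot: [-0.0, 0.29, 0.957, -0.0]
wrist_force: [0.1, -0.2, 1.2]
opening: -0.0
grasp_force: 0.0
[123.6   0.3  49.3] [0.05 0.03 0.  ]
```

```bash
python3 -m creep '-4 0 2 0 0;-8 0 4 0 0;-12 0 5.5 0 0;-16 0 7.5 0 0;-19 0 9 0 0';python3 -m creep '-1 0 0.5 0 0;-2 0 1 0 0;-3 0 1.5 0 0;-4 0 2 0 0;-4 0 2 0 0'
python3 - <<'E'
from plant import r
from h import *
print(sz(r),r.get_obs()['moment'].round(2))
E
```

```text
time: 17.2
ee_pos: [0.4452, 0.2015, 0.0882]
tcp_rot: [0.0, 0.29, 0.957, 0.0]
wrist_force: [-2.6, 1.0, 1.2]
opening: -0.0003
grasp_force: 1.0
time: 17.82
ee_pos: [0.4484, 0.1993, 0.0862]
tcp_rot: [0.0, 0.29, 0.957, 0.0]
wrist_force: [-0.8, 0.2, 0.7]
opening: 0.0001
grasp_force: 0.3
[ 1.005e+02 -1.000e-01  3.910e+01] [ 0.13  0.   -0.01]
```

```bash
python3 -m creep '-1 0 0.5 0 0;-2 0 1 0 0;-2 0 1 0 0;-3 0 1.5 0 0;-3 0 1.5 0 0'
python3 - <<'E'
from plant import r
from h import *
print(sz(r),r.get_obs()['moment'].round(2))
c,a=snap(r,"wrist","w12");print(edges(a,240,20,200,5),edges(a,270,20,200,5))
O2=ORG-BZ*.0025
for tr in(0,10,14,18):print(tr,[np.round(proj(c,O2+BX*(b-tr)/1000+BZ*h/1000)).tolist() for b,h in((129,14),(126.5,30))])
E
```

```text
time: 18.45
ee_pos: [0.4505, 0.1979, 0.0848]
tcp_rot: [-0.0, 0.29, 0.957, 0.0]
wrist_force: [-2.0, 1.7, 4.2]
opening: -0.0001
grasp_force: 2.3
[98.  -0.1 37.7] [ 0.33  0.6  -0.  ]
[(69, -21.5), (94, 13.5), (104, -18.8), (170, -7.9), (175, 8.6)] [(69, -22.0), (93, 13.8), (104, -17.3), (170, -7.8), (175, 8.6)]
0 [[254.0, 215.0], [254.0, 242.0]]
10 [[254.0, 228.0], [254.0, 255.0]]
14 [[254.0, 233.0], [254.0, 260.0]]
18 [[254.0, 237.0], [254.0, 264.0]]
```

```bash
python3 -m creep '-1 0 0 0 0;-2 0 0.5 0 0;-2 0 0.5 0 0;-3 0 1 0 0;-3 0 1 0 0'
```

```text
time: 19.12
ee_pos: [0.4508, 0.1978, 0.0843]
tcp_rot: [-0.001, 0.289, 0.957, 0.0]
wrist_force: [-14.3, 6.3, 19.0]
opening: -0.0004
grasp_force: 11.1
```

The push met a firm stop (15 N, no more motion). I'll back off up-slope, lift away and check.

```bash
python3 -m creep '8 0 -4 0 0;10 0 -20 0 0;0 0 -50 0 0;-35 0 -85 0 0;-75 0 -110 0 0'; python3 -m creep '0 0 -10 0 0;0 0 -20 0 0;0 0 -20 0 0;0 0 -20 0 0;0 0 -20 0 0'
python3 - <<'E'
from plant import r
from h import *
print(sz(r))
c,a=snap(r,"wrist","w13");b=snap(r,"side","s13")[1];O2=ORG-BZ*.0025
k=lambda g,x,y,w,h,f:cv2.resize(np.clip(g[y:y+h,x:x+w].astype(float)*1.5,0,255).astype('u1'),None,fx=f,fy=f,interpolation=cv2.INTER_CUBIC)
m=np.zeros((600,800,3),'u1');m[:300,:800]=k(a,100,20,320,120,2.5);m[300:600]=k(b,195,215,160,60,5);cv2.imwrite("pics/m13.png",m)
print(edges(a,240,5,230,4),edges(a,190,5,230,4))
for tr in(0,10,14,18):print(tr,[np.round(proj(c,O2+BX*(q-tr)/1000+BZ*h/1000)).tolist()[1] for q,h in((129,14),(126.5,30),(118.5,30),(103,18))])
print("rim",proj(c,O2+BX*.101+BZ*.013),"plate top",proj(c,O2+BX*.093+BZ*.012))
E
```

```text
time: 19.75
ee_pos: [0.5166, 0.1539, 0.1953]
tcp_rot: [0.001, 0.29, 0.957, 0.0]
wrist_force: [0.8, 0.6, -0.4]
opening: 0.0
grasp_force: 0.0
time: 20.38
ee_pos: [0.5151, 0.1545, 0.2132]
tcp_rot: [-0.0, 0.29, 0.957, -0.0]
wrist_force: [-0.7, -0.2, 0.6]
opening: 0.0004
grasp_force: 0.0
[ 20.2   0.2 166.1]
[(39, -9.3), (97, -24.2), (124, 23.1), (167, -12.3), (210, 8.7)] [(39, -9.4), (105, -17.9), (113, 9.7), (153, -12.3), (210, 8.7), (216, 18.6)]
0 [76.0, 87.0, 96.0, 107.0]
10 [88.0, 98.0, 107.0, 117.0]
14 [92.0, 103.0, 111.0, 121.0]
18 [96.0, 107.0, 115.0, 124.0]
rim (np.float64(254.64607373475553), np.float64(106.20586674224545)) plate top (np.float64(254.64336647072417), np.float64(113.64617992416798))
```

View pics/m13.png

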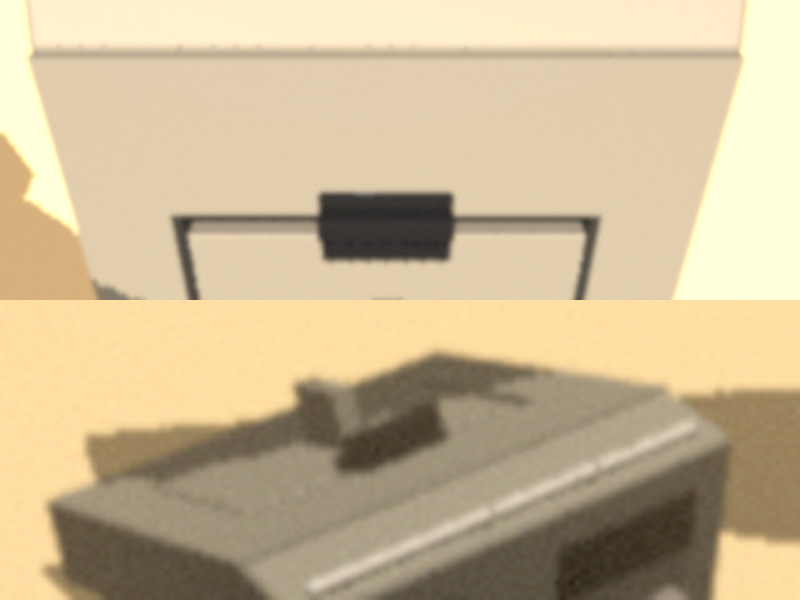

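The cover lies flush and centred in the bay, with its top edge at row 113 as predicted. The catch covers that edge, spanning rows 97–124 against 96–124 predicted for the full 18 mm travel. The gripper touches nothing, so I'm handing in.

```bash
python3 -c "
from plant import r
print(r.close_job())"
```

```text
the job is handed in; nothing more can be done
None
```

The cover is refitted: its lip is hooked under the ledge, it lies flat in the bay, and the catch is slid about its full 18 mm over the top edge. I handed the job in at about 20 s; the bystanders were never approached, and no verdict came back.

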